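# Seat a dosing cartridge in its V-cradle and clamp it

### The arm

A 6-joint arm with a two-finger parallel gripper is mounted at the origin on a cart in front of the work surface, level with it; the furniture and walls round the work are solid. World frame = base frame: x ahead of the robot, y to its left, z up, the work surface at z = 0. Lengths are in m, angles in rad, forces in N, time in s.
With the tool pointing down it reaches from about 0.35 to 0.775 m from the base axis. Payload 7.3 kg.
Tool frame: the origin (TCP) lies at the very end of the fingers, on their centre line; the grasp point (between the pads) lies robot.pinch_z behind it (robot.pinch_z is the distance from the TCP to the grasp point, in m); y points along the fingers, z is the direction in which the jaws open and shut, and the axes are right-handed (so a half turn about y gives the same grasp; the last joint's range is limited). The gripper opens to 92 mm and grips with 3 to 60 N. Pads are 19 mm wide; open, the fingers measure 130 mm over their backs; the gripper's body (75 mm by 190 mm) begins 47 mm behind the grasp point.
Start: joints at [-1.265, 0.342, 1.524, -0, 1.275, -0.146], TCP at [0.229, -0.472, 0.227] pointing down, gripper open.
Joint ranges: [-2.53, 2.53], [-0.77, 2.02], [0.04, 2.7], [-1, 4.14], [0.28, 2.66], [-3.11, 3.11]. Speed limits (rad/s): [2.57, 2.57, 3.14, 3.14, 3.14, 3.14].

### API

Orientations are given as [roll, pitch, yaw] about the fixed x, y, z axes, in that order (R = Rz(yaw) Ry(pitch) Rx(roll)).
In Python, from cell import status, viewer, robot gives the robot as it stands. The module is installed in compiled form; this text tells all that it offers.
- The arm moves only by the shell command python3 -m pendant 'ROWS' [FORCE]. ROWS is JSON, a list that holds one entry, the list of rows, each a list of 7 numbers: the shift along the tool's x, y, z in cm, then the turn, a rotation vector about the tool's x, y, z in rad, then the finger opening in cm, from 0 to 9.18. A call has 1 to 20 rows; each row is the pose to reach, as a shift and turn from the pose commanded when the call began, along the tool's axes at that moment; what a row does not reach only later rows make up. A row lasts 1/10 s, in which the tool goes at most 50 mm and 8.59 degrees, less where a joint would pass 70% of its speed; a pose out of reach is approached as far as the arm can. A call with a gripper value outside its range is refused whole. The fingers move at their own pace and stop on an object; FORCE is the grip in N (left out, the last holds). Time passes only in rows, so rows that repeat a pose let the fingers close. It gives the time, the measured TCP pose, the force and the opening at its end, in the units of the state.
- status.observe(): the state, without advancing time (a new reading comes with each control period).
- viewer.read_camera(name): name is "side" or "top"; returns a dict with "image" (480x640x3 uint8, red, green, blue), "range_z" (480x640 float32, m along the optical axis (not along the pixel's ray), 0 where there is no reading), "fx", "fy", "cx", "cy" (pixels), "distortion" ([k1, k2, p1, p2, k3] as OpenCV has them; the pictures are not rectified), "camera_from_world" (4x4, takes a point from world to camera coordinates). Camera axes: x right, y up, looking along -z (the intrinsics and any distortion apply to the point x, -y, -z); pixel columns grow to the right and rows downward; lengths in m; the calibration is good to about 2 mm. A picture is of the moment at which its call begins.
- robot.hand_in(): hands the job in, once; it reports no verdict.
The state is a dict: "time": time; "qpos": joint angles; "qvel": joint speeds; "joint_efforts": joint torques, N m; "tool_pos": TCP position; "tool_rot": TCP orientation; "contact_force": force on the tool from outside, world axes, zero at the start; "torque": the same for the moment, N m; "opening": finger opening in m.
Only numpy, scipy, OpenCV 4.12 (cv2) and the standard library are available. Lean on these libraries where they do the work, as an engineer would, in place of code of your own. Each camera call takes 0.05 s, during which the arm holds its last target. There are 200 camera calls.

### The job

Load the dosing cartridge into the V-cradle: lower it gently into the two V's with its nozzle pointing away from the end stop and its other end still clear of the stop's pin, then slide it along the V's until it has pushed the pin fully in and sits flush against the stop, and press it home there with about 12 N for half a second - never more than 16 N, the stop is delicate. Then swing the clamp arm fully home over the barrel so that its pad holds the cartridge down, let go, and leave the little vials standing.

Things in the scene. Friction and masses are not known exactly. Their poses are not given: they have to be found in the camera images.
- cartridge_center (a point): centre of the loose dosing cartridge (0.27-0.42 kg): round white barrel, 36 mm diameter, 168 mm long, between two square grey end caps (44 x 44 x 8 mm); 184 mm over the caps. Lies level on its caps, axis 22 mm above the worktop at the start. x runs along the barrel from the nozzle end (cap face x = -92 mm) to the flat end (x = +92 mm); z up at the start. Grasp across the barrel.
- nozzle_tip (a point): end of the cartridge's nozzle: a stub 10 mm in diameter on the barrel's axis, standing 12 mm out of the cap, 104 mm from cartridge_center. Axes as there. It may be pushed on.
- v_center (a point): on the axis that the seated barrel takes, midway between the cradle's two V plates, 55 mm above the worktop. x runs along the V's to the end stop, z up. 90 degree V's, open upward, on grey plates 12 mm thick at x = -44 and +44 mm, tops near z = 0, out to y = +/-32 mm. Finger gap between them: x = -38 to +38 mm, 45 mm deep. With its centre at x = -29 mm the cartridge lies clear of the pin.
- cradle: fixed cradle; origin on the worktop under v_center, same axes. Aluminium base 66 mm wide, top 10 mm high, from x = -60 to +165 mm. Its end stop is an upright plate 30 mm wide, top 75 mm high, face locked anywhere from x = +76 to +116 mm: not measured, to be felt. Keep under 16 N on it. Friction in the V's takes up 2 to 4 N of a push.
- pin (a joint): sensing pin (steel, 8 mm diameter) on the V axis in the end stop's face: 0 m when it stands its full 6 mm out, 0.006 m when pushed in flush with the face. Its spring is weak (about 0.3 N at first, 1 N when flush); behind it the stop is rigid. Friction in the V's keeps the cartridge against it.
- clamp (a joint): level swing arm on an upright post at x = +150 mm, y = 0 of v_center's frame. 0 rad = home at a hard stop, pointing along -x with the pad over x = +44 mm; positive = open, towards -y there. Stays where left (friction about 1.1 N at the knob); a few N more as the pad climbs onto the barrel below 0.2 rad. Underside 32 mm above the V axis.
- clamp_knob (a point): grip point of the black upright knob at the clamp arm's free end, 106 mm from the pivot: a round post 14 mm in diameter, its top 14 mm above this point, the arm's top face 26 mm below it. x points along the arm to the pivot, z up.
- pad (a joint): sprung pad (white ball of 9 mm radius) under the clamp arm's end: 0 m hanging free; about 0.002 m when pushed up by the seated barrel.
- vial_a_mid (a point): small glass vial standing on the worktop, 22 mm in diameter, 47 mm high; point at its centre half-way up, z up; to be left standing
- vial_b_mid (a point): a second such vial: point at its centre, z up
- vial_c_mid (a point): a third such vial: point at its centre, z up
Mind the look-alikes: they are no part of the job. Of the things shaped like the part that bears cartridge_center, the white one is meant.

How it is judged:
On the way, in this order (a step that is already met when the one before it is completed fails the run):
1. the cartridge lies seated in both V's, nozzle away from the stop, pin not yet touched (x of nozzle_tip in the frame of v_center below -0.05 m and y of cartridge_center in the frame of v_center between -0.002 and 0.002 m and z of cartridge_center in the frame of v_center between -0.002 and 0.002 m and angle between the x axis of cartridge_center and the x axis of v_center, either way round below 0.04 rad and value of joint pin below 0.0015 m and x of cartridge_center in the frame of v_center above -0.045 m), for 0.2 s.
2. it has been slid along the V's until the pin is flush and pressed home: at least 8 N on the stop (x of nozzle_tip in the frame of v_center below -0.05 m and y of cartridge_center in the frame of v_center between -0.002 and 0.002 m and z of cartridge_center in the frame of v_center between -0.002 and 0.002 m and angle between the x axis of cartridge_center and the x axis of v_center, either way round below 0.04 rad and value of joint pin above 0.0045 m and contact force between cartridge and end_stop above 8 N), for 0.25 s.
3. the clamp arm is home with its pad bearing on the barrel (x of nozzle_tip in the frame of v_center below -0.05 m and y of cartridge_center in the frame of v_center between -0.002 and 0.002 m and z of cartridge_center in the frame of v_center between -0.002 and 0.002 m and angle between the x axis of cartridge_center and the x axis of v_center, either way round below 0.04 rad and value of joint clamp below 0.08 rad and value of joint pad above 0.0012 m), for 0.2 s.
At the end, for the whole second after the job is handed in: Nozzle away from the stop; cartridge centre within 2 mm of the V axis sideways and in height, axis within 0.04 rad; pin pushed in more than 4.5 of its 6 mm; clamp within 0.08 rad of home, its pad lifted more than 1.2 mm by the barrel; all released and at rest (all of step 3 and value of joint pin above 0.0045 m and linear speed of cartridge below 0.01 m/s); the robot touches nothing.
It fails at once if the end stop is rammed: cartridge pressed on it with more than 17 N (contact force between cartridge and end_stop above 17 N).
It fails at once if cartridge slammed, forced or dropped into the cradle: all contact forces between them (V's, stop, clamp) together over 40 N (contact force between cartridge and cradle above 40 N).
It fails at once if a vial knocked over (angle between any of vial_a_mid, vial_b_mid, vial_c_mid's own z axis and vertical above 0.5 rad).
It also fails if it takes over 69 s, if anything falls off the work surface, if the arm or the gripper's body presses on something with over 40 N, if the wrist force passes 120 N, or if a joint passes its speed limit or range.

## Working session

There is one attempt and no reset: what is moved stays moved. The work goes in short steps, Python scripts to look and compute and a shell command to move; the robot and the scene stay as the last step left them, time stands still between calls to the robot, and variables do not carry over. Pictures are saved under pics/ and viewed, about 8 in all and at most 12, crops included, and the job is handed in when it is done.

```bash
mkdir -p pics
cat > h.py <<'E'
import numpy as np, cv2
from cell import status, viewer, robot
def cam(n):
    c=viewer.read_camera(n); c['K']=np.array([[c['fx'],0,c['cx']],[0,c['fy'],c['cy']],[0,0,1.]]); c['d']=np.array(c['distortion'],float)
    c['T']=np.array(c['camera_from_world']); return c
def ray(c,uv):
    p=cv2.undistortPoints(np.array(uv,float).reshape(-1,1,2),c['K'],c['d']).reshape(-1,2)
    d=np.c_[p[:,0],-p[:,1],-np.ones(len(p))]; R=c['T'][:3,:3]; o=-R.T@c['T'][:3,3]
    return o,d@R
def onplane(c,uv,z):
    o,d=ray(c,uv); return o+d*((z-o[2])/d[:,2])[:,None]
def cloud(c,uv):
    uv=np.array(uv).reshape(-1,2); o,d=ray(c,uv); r=c['range_z'][uv[:,1].astype(int),uv[:,0].astype(int)]
    return o+d*r[:,None]
def proj(c,P):
    P=np.atleast_2d(P)@c['T'][:3,:3].T+c['T'][:3,3]; P=P*[1,-1,-1]
    return cv2.projectPoints(P,np.zeros(3),np.zeros(3),c['K'],c['d'])[0].reshape(-1,2)
def save(n,img): cv2.imwrite('pics/'+n,cv2.cvtColor(img,cv2.COLOR_RGB2BGR))
E
python3 - <<'E'
from h import *
for n in('top','side'):
    c=cam(n); save(n+'0.png',c['image']); print(n,c['fx'],c['d'],(-c['T'][:3,:3].T@c['T'][:3,3]).round(3),c['T'][:3,:3].round(2).tolist(),(c['range_z']>0).mean())
print(status.observe(),robot.pinch_z)
E
```

```text
top 540.1329067535244 [-0.0855072  0.         0.         0.         0.       ] [ 0.399 -0.071  1.374] [[-0.01, -1.0, -0.02], [1.0, -0.01, 0.09], [-0.09, -0.02, 1.0]] 0.9958919270833333
side 517.1326021059041 [0.04639706 0.         0.         0.         0.        ] [0.405 0.853 0.474] [[-0.99, -0.12, -0.02], [0.03, -0.37, 0.93], [-0.11, 0.92, 0.37]] 0.9960677083333334
{'time': 0.1, 'qpos': array([-1.26504322e+00,  3.42619044e-01,  1.52489729e+00,  5.03526188e-05,
        1.27537974e+00, -1.45997823e-01]), 'qvel': array([ 0.00053719, -0.00111995, -0.00290719, -0.0007859 , -0.00037809,
        0.00063401]), 'joint_efforts': array([ 1.42782916e-03, -4.32006097e+01, -2.44694316e+01,  7.19179655e-02,
        5.26248990e-02, -6.75071715e-05]), 'tool_pos': array([ 0.22911472, -0.47198599,  0.22614055]), 'tool_rot': array([-1.57207888e+00,  2.37261307e-04, -2.68985656e+00]), 'contact_force': array([-0.075783  , -0.86986324,  0.1973633 ]), 'torque': array([-0.00522686, -0.02589594,  0.02829409]), 'opening': 0.09172074972403077} 0.0188
```

View pics/top0.png

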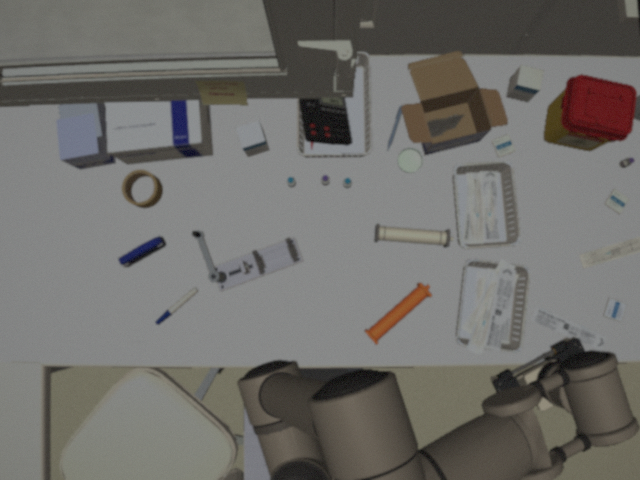

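View pics/side0.png

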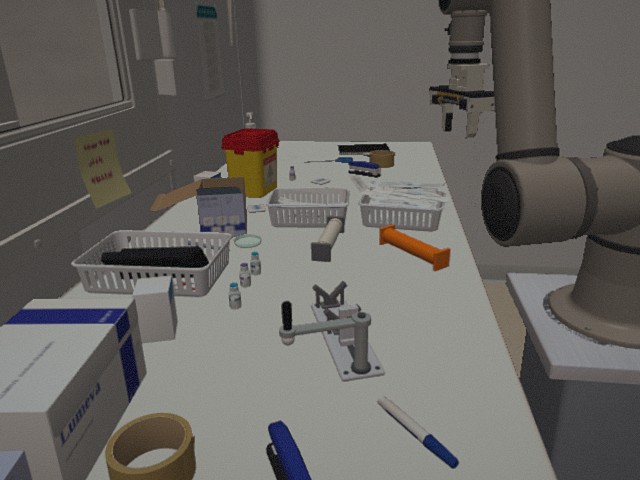

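The top view shows the white cartridge at (412,236) and the orange look-alike at (398,313). The other long or white things are the pen at (177,306) and the syringes in the trays at (490,200) and (490,305). The cradle runs from (217,277), where the post is, to (293,250). The knob is at (197,234) and the vials are at (291,181), (325,180) and (347,182). I choose the white one at (412,236) and check it in a close crop.

Run:
```python
from h import *
t=cam('top'); s=cam('side')
a=cv2.resize(t['image'][205:265,360:460],(400,240),interpolation=cv2.INTER_CUBIC)
b=cv2.resize(s['image'][210:270,290:390],(400,240),interpolation=cv2.INTER_CUBIC)
c=cv2.resize(t['image'][220:300,180:313],(400,240),interpolation=cv2.INTER_CUBIC)
d=cv2.resize(s['image'][275:383,265:395],(400,332),interpolation=cv2.INTER_CUBIC)
im=np.zeros((572,800,3),np.uint8); im[:240,:400]=a; im[:240,400:]=b; im[240:480,:400]=c; im[240:572,400:]=d
save('crop.png',im)
# height clouds from both
for n,c,box in(('top',t,(360,205,460,265)),('side',s,(290,210,390,270)),('topcr',t,(180,215,315,300)),('sidecr',s,(260,270,400,385))):
    g=np.stack(np.meshgrid(np.arange(box[0],box[2]),np.arange(box[1],box[3])),-1).reshape(-1,2)
    P=cloud(c,g); np.save(n+'.npy',np.c_[g,P])
    Q=P[(P[:,2]>.012)&(P[:,2]<.2)]
    print(n,len(Q),'table z',np.median(P[P[:,2]<.012][:,2]).round(4),Q.min(0).round(3),Q.max(0).round(3),np.percentile(Q[:,2],[50,90,98]).round(4))
    if 'cr' not in n:
        r=cv2.minAreaRect((Q[:,:2]*1000).astype(np.float32)); print(r)
for u in ([291,181],[325,180],[347,182]): print('vial',onplane(t,u,.047).round(3))
```

```text
top 1222 table z -0.0003 [ 0.504 -0.388  0.012] [ 0.611 -0.176  0.07 ] [0.0373 0.0447 0.0665]
((539.09423828125, -284.99493408203125), (98.6300048828125, 220.21839904785156), 12.67440414428711)
side 1810 table z -0.0012 [ 0.392 -0.492  0.012] [ 0.647 -0.17   0.051] [0.0325 0.0425 0.0478]
((506.8843994140625, -327.454345703125), (255.14938354492188, 303.968994140625), 9.992562294006348)
topcr 1382 table z 0.0003 [0.378 0.013 0.012] [0.543 0.316 0.141] [0.0425 0.0979 0.1315]
sidecr 3152 table z -0.001 [0.419 0.021 0.012] [0.544 0.266 0.136] [0.0691 0.0981 0.1301]
vial [[0.671 0.032 0.047]]
vial [[ 0.673 -0.052  0.047]]
vial [[ 0.667 -0.107  0.047]]
```

View pics/crop.png

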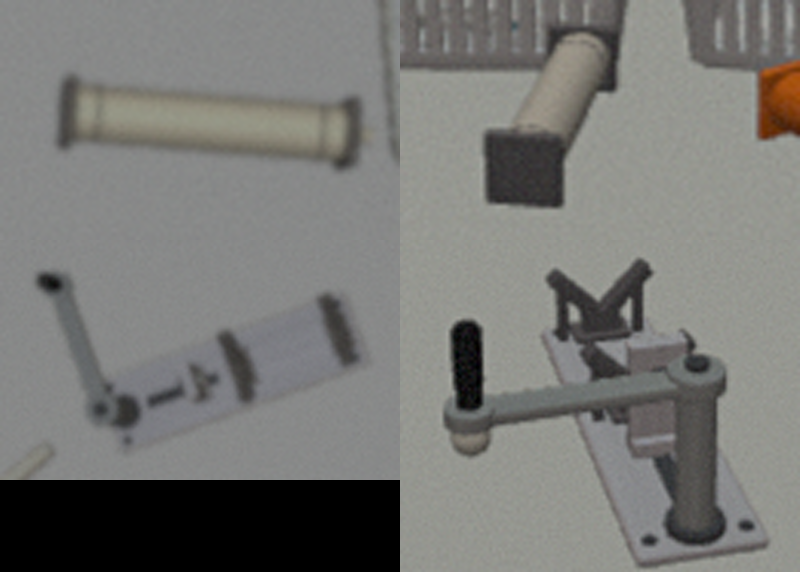

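The crops show the nozzle on the right (−y) end of the white cartridge, near pixel (452,239). Its flat end faces +y, the same way as the stop. The clamp is open at about 90°, with the knob at (197,234) and the post at (214,276).

Run:
```python
from h import *
def line(P):
    vx,vy,x,y=cv2.fitLine((P[:,:2]*1000).astype(np.float32),cv2.DIST_HUBER,0,.01,.01).ravel(); return np.array([vx,vy]),np.array([x,y])
A=np.load('top.npy'); P=A[:,2:]
m=(P[:,0]>.49)&(P[:,0]<.59)&(P[:,1]>-.38)&(P[:,1]<-.15)
tab=P[m&(P[:,2]<.008)][:,2]; print('noise',tab.std())
B=P[m&(P[:,2]>.030)&(P[:,2]<.06)]
for it in range(3):
    d,o=line(B); d=d*np.sign(d[1]); n=np.array([-d[1],d[0]])
    s=(B[:,:2]*1000-o)@d; w=(B[:,:2]*1000-o)@n; k=(abs(w)<26)&(abs(s-np.median(s))<98); B=B[k]
s=(B[:,:2]*1000-o)@d; w=(B[:,:2]*1000-o)@n
print('cart dir',d,np.degrees(np.arctan2(d[1],d[0])),'s',s.min(),s.max(),np.percentile(s,[2,98]),'w',np.percentile(w,[2,98]))
print('centre',o+d*(s.min()+s.max())/2, o+n*(np.percentile(w,2)+np.percentile(w,98))/2)
bins=np.arange(-100,101,8); print([ (int(b),np.round(B[(s>=b)&(s<b+8),2].max()*1000,0)) for b in bins if ((s>=b)&(s<b+8)).any()])
for nm in('topcr','sidecr'):
    A=np.load(nm+'.npy'); P=A[:,2:]
    for lo,hi,x0,x1,l in((.006,.016,.37,.48,'base'),(.035,.062,.37,.49,'V'),(.062,.08,.37,.49,'stop'),(.08,.104,.37,.56,'arm'),(.108,.16,.37,.56,'knob')):
        Q=P[(P[:,2]>lo)&(P[:,2]<hi)&(P[:,0]>x0)&(P[:,0]<x1)]
        if len(Q)<4: print(nm,l,len(Q)); continue
        r=cv2.minAreaRect((Q[:,:2]*1000).astype(np.float32)); print(nm,l,len(Q),np.round(r[0],1),np.round(r[1],1),round(r[2],1),'z',Q[:,2].max().round(4))
```

```text
noise 0.0028259570267419594
cart dir [0.08867233 0.99606085] 84.912766 s -95.09961733956229 91.82152094301844 [-88.41160232  89.50304194] w [-16.97514909  16.24263492]
centre [ 532.86943229 -270.14150287] [ 533.37958485 -268.541388  ]
[(-100, np.float64(31.0)), (-92, np.float64(50.0)), (-84, np.float64(47.0)), (-76, np.float64(44.0)), (-68, np.float64(48.0)), (-60, np.float64(47.0)), (-52, np.float64(44.0)), (-44, np.float64(47.0)), (-36, np.float64(44.0)), (-28, np.float64(44.0)), (-20, np.float64(44.0)), (-12, np.float64(43.0)), (-4, np.float64(43.0)), (4, np.float64(44.0)), (12, np.float64(43.0)), (20, np.float64(43.0)), (28, np.float64(45.0)), (36, np.float64(43.0)), (44, np.float64(45.0)), (52, np.float64(43.0)), (60, np.float64(42.0)), (68, np.float64(44.0)), (76, np.float64(44.0)), (84, np.float64(49.0))]
topcr base 1207 [428.6 150.7] [340.8 101.5] 89.8 z 0.016
topcr V 168 [464.2 115.2] [ 51.7 197.8] 7.8 z 0.0619
topcr stop 70 [446.6 176.9] [30.2 69.2] 19.6 z 0.0795
topcr arm 399 [481.  233.6] [129.7  28.2] 22.0 z 0.1038
topcr knob 43 [532.  251.5] [12.7 12.6] 87.7 z 0.1411
sidecr base 1191 [465.6 126.4] [ 65.6 224.7] 19.5 z 0.016
sidecr V 478 [463.4 125.5] [ 51.6 210.9] 8.4 z 0.0619
sidecr stop 336 [445.8 187.2] [29.4 84.8] 17.5 z 0.08
sidecr arm 1100 [481.7 234.1] [131.3  29. ] 19.5 z 0.1039
sidecr knob 211 [532.4 255.2] [12.4 14.1] 77.4 z 0.1361
```

```bash
python3 -m pendant '[[[-10,2,-1.5,0,-0.3,0,9],[-20,5,-3,0,-0.6,0,9],[-30,8,-4,0,-0.9,0,9],[-36.3,10.6,-5.1,0,-1.03,0,9],[-36.3,10.6,-5.1,0,-1.03,0,9],[-36.3,10.6,-5.1,0,-1.03,0,9],[-36.3,10.6,-5.1,0,-1.03,0,9],[-36.3,10.6,-5.1,0,-1.03,0,9],[-36.3,10.6,-5.1,0,-1.03,0,9],[-36.3,10.6,-5.1,0,-1.03,0,9],[-36.3,10.6,-5.1,0,-1.03,0,9],[-36.3,10.6,-5.1,0,-1.03,0,9]]]' 20
cat > st.py <<'E'
from h import *
import sys
# cartridge/cradle geometry; prints tool-frame shift (cm) to world target x y z yaw(deg)
o=status.observe(); r=o['tool_rot']; y=r[2]
print('t',round(o['time'],2),'pos',o['tool_pos'].round(4),'rpy',r.round(4),'F',o['contact_force'].round(2),'open',round(o['opening'],4))
xc=np.array([-.334,.943]); v=np.array([.4831,.0769]); p=o['tool_pos'][:2]-v
print('TCP in cradle',(p@xc).round(4),(p@[-.943,-.334]).round(4),'Fx_c',(o['contact_force'][:2]@xc).round(2),'Fy_c',(o['contact_force'][:2]@[-.943,-.334]).round(2))
if len(sys.argv)>3:
    t=np.array(list(map(float,sys.argv[1:4]))); d=t-o['tool_pos']
    from scipy.spatial.transform import Rotation as R
    print('shift cm',(100*R.from_euler('xyz',r).inv().apply(d)).round(2))
    if len(sys.argv)>4: print('ry',((y-np.radians(float(sys.argv[4]))+np.pi)%(2*np.pi)-np.pi).round(3))
E
python3 st.py .5333 -.2675 .005 -95.1
python3 - <<'E'
from h import *
t=cam('top');s=cam('side')
# colour mask barrel in both views: yellowish white vs table
from h import *
for n,c,(x0,y0,x1,y1) in(('top',t,(360,205,460,265)),('side',s,(300,210,350,265))):
    im=c['image']; hsv=cv2.cvtColor(im,cv2.COLOR_RGB2HSV)
    print(n,hsv[236,412] if n=='top' else hsv[235,332],hsv[y0+2,x0+20])
save('both.png',np.vstack([cv2.resize(t['image'][190:280,330:490],(533,300)),cv2.resize(s['image'][180:280,250:427],(533,300))]))
E
```

```text
time: 1.4
tool_pos: [0.5328, -0.2691, 0.1213]
tool_rot: [-1.57, -0.001, -1.662]
contact_force: [-0.3, 0.3, -0.3]
opening: 0.09
t 1.4 pos [ 0.5328 -0.2691  0.1213] rpy [-1.5702e+00 -6.0000e-04 -1.6617e+00] F [-0.34  0.3  -0.33] open 0.09
TCP in cradle -0.3429 0.0687 Fx_c 0.39 Fy_c 0.22
shift cm [-0.17 11.63  0.03]
ry -0.002
top [ 22  35 130] [ 75   3 146]
side [ 21  32 126] [ 12  13 101]
```

View pics/both.png

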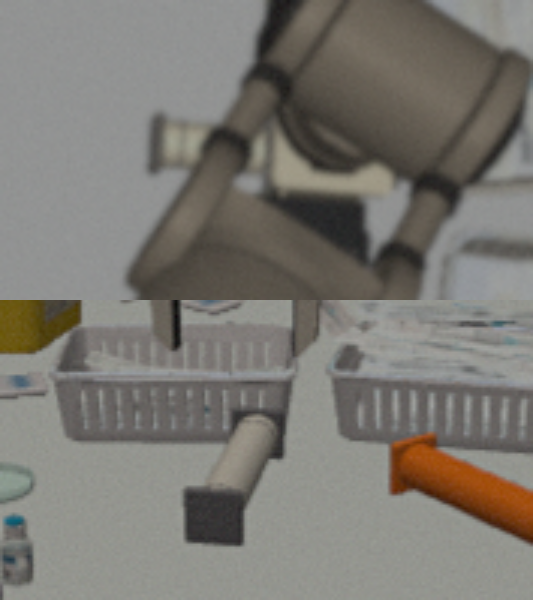

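The top half shows the hand over the barrel. In the side half the fingers are at (165,320) and (305,330), on either side of the cartridge. I'll refine the cartridge position by colour from the first, unobstructed top picture.

```bash
python3 - <<'E'
from h import *
t=cam('top')
im=cv2.imread('pics/top0.png'); hsv=cv2.cvtColor(im,cv2.COLOR_BGR2HSV)
m=((hsv[...,1]>16)&(abs(hsv[...,0].astype(int)-22)<10)).astype(np.uint8); k=np.zeros_like(m);k[205:265,365:450]=1; m=cv2.morphologyEx(m*k,cv2.MORPH_OPEN,np.ones((3,3)))
v,u=np.nonzero(m); P=onplane(t,np.c_[u,v],.03)[:,:2]*1000
print('barrel',len(u),cv2.minAreaRect(P.astype(np.float32)),P.mean(0))
d=((hsv[...,2]<95)).astype(np.uint8)*k; n,l,st,ce=cv2.connectedComponentsWithStats(d)
for i in range(1,n):
    if st[i,4]>20: print('cap',ce[i],st[i],onplane(t,ce[i],.035).round(4))
E
python3 -m pendant '[[[-0.2,3,0,0,0,0,9],[-0.2,6,0,0,0,0,9],[-0.2,9,0,0,0,0,9],[-0.2,10.5,0,0,0,0,9],[-0.2,11.2,0,0,0,0,9],[-0.2,11.6,0,0,0,0,9],[-0.2,11.6,0,0,0,0,9]]]' 20; python3 st.py .5333 -.2675 .005 -95.1
```

```text
barrel 826 ((533.393798828125, -270.69427490234375), (176.8444061279297, 35.883689880371094), 84.91446685791016) [ 533.67067338 -272.13626068]
cap [376.45614035 232.84210526] [375 225   5  17  57] [[ 0.5402 -0.1794  0.035 ]]
cap [447.11666667 238.48333333] [443 230   7  17  60] [[ 0.5245 -0.3552  0.035 ]]
time: 2.25
tool_pos: [0.5339, -0.2663, 0.0051]
tool_rot: [-1.57, -0.0, -1.66]
contact_force: [-0.1, -0.2, 0.8]
opening: 0.09
t 2.25 pos [ 0.5339 -0.2663  0.0051] rpy [-1.5702e+00 -4.0000e-04 -1.6601e+00] F [-0.1  -0.16  0.79] open 0.09
TCP in cradle -0.3406 0.0667 Fx_c -0.12 Fy_c 0.15
shift cm [ 0.12  0.01 -0.05]
ry -0.0
```

```bash
python3 -m pendant '[[[0.1,0,0,0,0,0,9],[0.1,0,0,0,0,0,3],[0.1,0,0,0,0,0,3],[0.1,0,0,0,0,0,3],[0.1,0,0,0,0,0,3],[0.1,0,0,0,0,0,3],[0.1,0,0,0,0,0,3]]]' 25; python3 st.py
python3 -m pendant '[[[0.1,-2,0,0,0,0,3],[0.1,-6,0,0,0,0,3],[0.1,-10,0,0,0,0,3],[0.1,-11,0,0,0,0,3],[0.1,-11,0,0,0,0,3]]]'; python3 st.py .4910 .0540 .115 -70.5
```

```text
time: 2.95
tool_pos: [0.5336, -0.267, 0.0047]
tool_rot: [-1.571, -0.0, -1.66]
contact_force: [-0.8, 0.2, 0.3]
opening: 0.0463
t 2.95 pos [ 0.5336 -0.267   0.0047] rpy [-1.5708e+00 -1.0000e-04 -1.6598e+00] F [-0.78  0.2   0.27] open 0.0463
TCP in cradle -0.3411 0.0672 Fx_c 0.45 Fy_c 0.67
time: 3.45
tool_pos: [0.5344, -0.2686, 0.1166]
tool_rot: [-1.567, -0.002, -1.66]
contact_force: [0.2, 0.0, 0.2]
opening: 0.0303
t 3.45 pos [ 0.5344 -0.2686  0.1166] rpy [-1.5672 -0.0021 -1.6597] F [0.16 0.04 0.18] open 0.0303
TCP in cradle -0.3429 0.067 Fx_c -0.01 Fy_c -0.16
shift cm [-31.74   0.07  -7.19]
ry -0.429
```

The fingers hadn't closed before I lifted, so the grasp was empty. I'll reopen and check where the cartridge is now.

```bash
python3 -m pendant '[[[0,-1,0,0,0,0,9],[0,-1,0,0,0,0,9],[0,-1,0,0,0,0,9],[0,-1,0,0,0,0,9],[0,-1,0,0,0,0,9],[0,-1,0,0,0,0,9],[0,-1,0,0,0,0,9],[0,-1,0,0,0,0,9],[0,-1,0,0,0,0,9],[0,-1,0,0,0,0,9]]]'; python3 st.py
python3 - <<'E'
from h import *
s=cam('side'); a=s['image']; b=cv2.imread('pics/side0.png')[:,:,::-1]
save('s2.png',np.hstack([cv2.resize(x[200:270,290:370],(400,350)) for x in(b,a)]))
for x in (b,a):
    d=(x[200:270,290:370].max(2)<90).astype(np.uint8)
    n,l,st,ce=cv2.connectedComponentsWithStats(d); print([(ce[i].round(1).tolist(),st[i].tolist()) for i in range(1,n) if st[i,4]>30])
E
```

```text
time: 4.45
tool_pos: [0.5336, -0.268, 0.1248]
tool_rot: [-1.571, -0.0, -1.66]
contact_force: [-0.4, -0.0, -0.7]
opening: 0.0897
t 4.45 pos [ 0.5336 -0.268   0.1248] rpy [-1.5706e+00 -1.0000e-04 -1.6598e+00] F [-0.35 -0.03 -0.67] open 0.0897
TCP in cradle -0.3421 0.0676 Fx_c 0.09 Fy_c 0.34
[([36.3, 42.8], [21, 7, 36, 55, 506])]
[([36.2, 42.5], [21, 7, 36, 55, 515])]
```

View pics/s2.png

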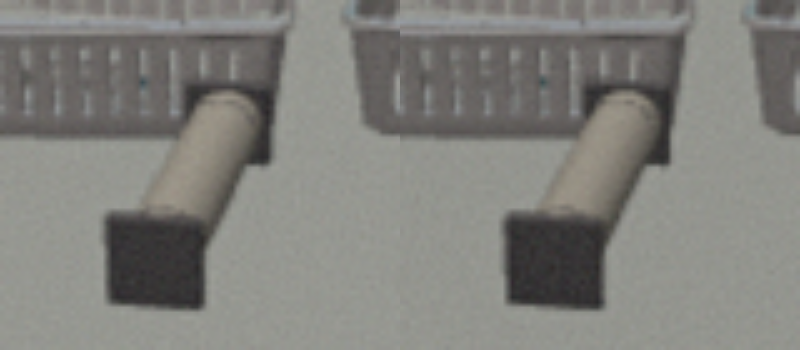

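The before and after views match (flat cap at (36,43) of the crop in both), so it hasn't moved. I'll grasp again and give the fingers time to close.

```bash
python3 -m pendant '[[[0,4,0,0,0,0,9],[0,8,0,0,0,0,9],[0,10.5,0,0,0,0,9],[0,11.5,0,0,0,0,9],[0,12,0,0,0,0,9],[0,12,0,0,0,0,9],[0,12,0,0,0,0,3],[0,12,0,0,0,0,3],[0,12,0,0,0,0,3],[0,12,0,0,0,0,3],[0,12,0,0,0,0,3],[0,12,0,0,0,0,3],[0,12,0,0,0,0,3],[0,12,0,0,0,0,3],[0,12,0,0,0,0,3],[0,12,0,0,0,0,3],[0,12,0,0,0,0,3],[0,12,0,0,0,0,3]]]' 25; python3 st.py
```

```text
time: 6.3
tool_pos: [0.5336, -0.268, 0.0047]
tool_rot: [-1.571, -0.0, -1.66]
contact_force: [1.0, -0.1, -0.5]
opening: 0.0355
t 6.3 pos [ 0.5336 -0.268   0.0047] rpy [-1.5707e+00 -1.0000e-04 -1.6598e+00] F [ 0.96 -0.14 -0.46] open 0.0355
TCP in cradle -0.3421 0.0676 Fx_c -0.45 Fy_c -0.86
```

```bash
python3 -m pendant '[[[0,-1,0,0,0,0,3],[0,-4,0,0,0,0,3],[0,-8,0,0,0,0,3],[0,-11,0,0,0,0,3],[0,-12,0,0,0,0,3],[0,-12,0,0,0,0,3],[0,-12,0,0,0,0,3]]]'; python3 st.py .4911 .0543 .125 -70.5
python3 - <<'E'
from h import *
t=cam('top')
for u in([247.5,266.6],[240,268],[258,262],[293,250]):
    p=onplane(t,u,.06)[0][:2]-[.4831,.0769]; print(u,p@[-.334,.943],p@[-.943,-.334])
A=np.load('sidecr.npy')[:,2:]; q=A[:,:2]-[.4831,.0769]; X=q@[-.334,.943]; Y=q@[-.943,-.334]
m=(A[:,2]>.062)&(A[:,2]<.078)&(abs(Y)<17)&(X>50); print(np.histogram(X[m],np.arange(50,190,5)/1000)[0])
m=(A[:,2]>.03)&(A[:,2]<.06)&(abs(Y)<36); print('V',np.histogram(X[m],np.arange(-60,70,5)/1000)[0])
for a,b in((-.06,-.03),(.03,.06)):
    k=(A[:,2]>.045)&(A[:,2]<.062)&(X>a)&(X<b); print('Y',np.percentile(Y[k],[1,5,95,99]).round(4),X[k].mean())
A=np.load('topcr.npy')[:,2:]; q=A[:,:2]-[.4831,.0769]; X=q@[-.334,.943]; Y=q@[-.943,-.334]
for a,b in((-.06,-.03),(.03,.06)):
    k=(A[:,2]>.03)&(A[:,2]<.065)&(X>a)&(X<b); print('topY',np.percentile(Y[k],[1,5,95,99]).round(4),X[k].mean())
m=(A[:,2]>.055)&(A[:,2]<.085)&(abs(Y)<17)&(X>50);print(np.histogram(X[m],np.arange(50,190,5)/1000)[0])
E
```

```text
time: 7.0
tool_pos: [0.5326, -0.2674, 0.1231]
tool_rot: [-1.573, 0.001, -1.66]
contact_force: [-0.9, -0.6, -3.3]
opening: 0.0353
t 7.0 pos [ 0.5326 -0.2674  0.1231] rpy [-1.5733e+00  1.3000e-03 -1.6598e+00] F [-0.92 -0.6  -3.32] open 0.0353
TCP in cradle -0.3412 0.0683 Fx_c -0.26 Fy_c 1.06
shift cm [-31.67  -0.13  -7.  ]
ry -0.429
[247.5, 266.6] 0.06649875658197439 0.003563220926116049
[240, 268] 0.08499199907118468 0.0005124776406320043
[258, 262] 0.03850512754574617 0.0017377125553356269
[293, 250] -0.05196092099373001 0.0033435505972420395
[0 0 0 0 0 0 0 0 0 0 0 0 0 0 0 0 0 0 0 0 0 0 0 0 0 0 0]
V [  0  16  48 155  36   0   0   0   0   0   0   0   0   0   0   0   0   0
   1  23  29  77   0   0   0]
Y [-0.031  -0.03    0.0279  0.0297] -0.043926396588009724
Y [-0.0307 -0.0302  0.0289  0.0299] 0.04388758522156645
topY [-0.0291 -0.0265  0.0285  0.0307] -0.04894179316806725
topY [-0.0293 -0.0271  0.029   0.0313] 0.039276391553295625
[0 0 0 0 0 0 0 0 0 0 0 0 0 0 0 0 0 0 0 0 0 0 0 0 0 0 0]
```

```bash
python3 -m pendant '[[[-5,-0.1,-1,0,-0.06,0,3],[-10,-0.1,-2.2,0,-0.14,0,3],[-15,-0.1,-3.3,0,-0.21,0,3],[-20,-0.1,-4.4,0,-0.28,0,3],[-25,-0.1,-5.5,0,-0.35,0,3],[-29,-0.1,-6.4,0,-0.4,0,3],[-31,-0.1,-6.9,0,-0.42,0,3],[-31.7,-0.1,-7,0,-0.43,0,3],[-31.7,-0.1,-7,0,-0.43,0,3],[-31.7,-0.1,-7,0,-0.43,0,3],[-31.7,-0.1,-7,0,-0.43,0,3]]]'; python3 st.py .4911 .0543 .125 -70.5
python3 - <<'E'
from h import *
s=cam('side');t=cam('top')
save('s3.png',np.hstack([cv2.resize(s['image'][210:390,240:410],(567,600)),cv2.resize(t['image'][200:310,200:243],(233,600))]))
A=np.load('sidecr.npy')[:,2:]; q=A[:,:2]-[.4831,.0769]; X=q@[-.334,.943]; Y=q@[-.943,-.334]
m=(A[:,2]>.062)&(A[:,2]<.078)&(abs(Y)<.017)&(X>.05); print(np.histogram(X[m],np.arange(50,190,5)/1000)[0])
# held cartridge in side cloud: flat cap plane
g=np.stack(np.meshgrid(np.arange(240,410),np.arange(180,330)),-1).reshape(-1,2); P=cloud(s,g); q=P[:,:2]-[.4831,.0769]; X=q@[-.334,.943]; Y=q@[-.943,-.334]
m=(P[:,2]>.09)&(P[:,2]<.175)&(X>.0)&(X<.1)&(abs(Y)<.04)
print('cap',np.histogram(X[m],np.arange(0,100,5)/1000)[0])
k=m&(X>.05); print(np.median(X[k]),np.percentile(Y[k],[2,98]),np.percentile(P[k,2],[2,98]))
col=s['image'][g[:,1],g[:,0]].astype(int); b=m&(col[:,0]-col[:,2]>18)&(X<.058)
d,_=np.polyfit(X[b],Y[b],1),0; print('barrel slope',d,b.sum())
E
```

```text
time: 8.15
tool_pos: [0.4922, 0.0528, 0.1253]
tool_rot: [-1.571, -0.0, -1.232]
contact_force: [0.8, -0.4, -3.0]
opening: 0.0351
t 8.15 pos [0.4922 0.0528 0.1253] rpy [-1.5714e+00 -1.0000e-04 -1.2317e+00] F [ 0.83 -0.36 -3.01] open 0.0351
TCP in cradle -0.0258 -0.0005 Fx_c -0.61 Fy_c -0.66
shift cm [-0.18  0.03 -0.05]
ry -0.001
[  0   0   0   0   8  36 129   8   0   0   0   0   0   0   0   0   0   0
   0  15  58  65   0   0   0   0   0]
cap [ 23  32  28  34  29  29  37  25  21  15   3   1 164 575   1   0   0   0
   0]
0.06613833601905708 [-0.02223987  0.01964332] [0.12163621 0.16371154]
barrel slope [-0.00647866 -0.00431869] 59
```

View pics/s3.png

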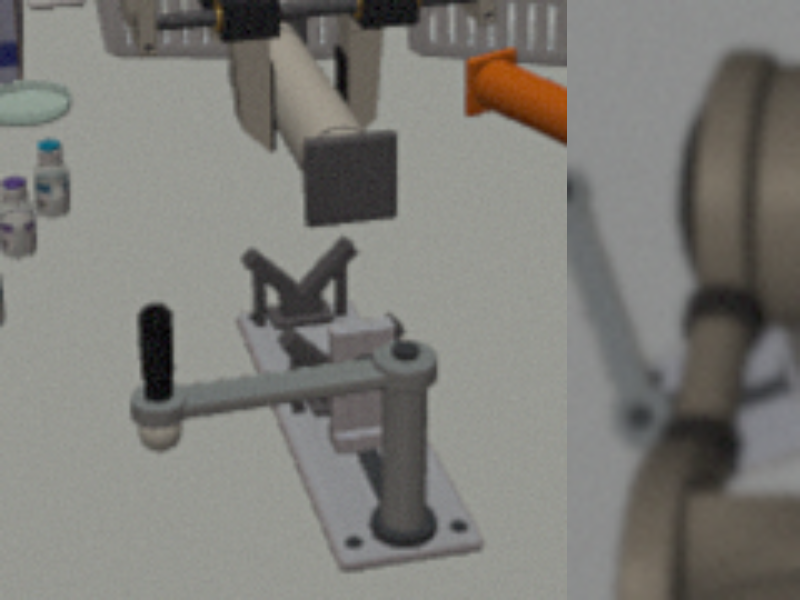

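The side view shows the held cartridge level over the V's. Its cap is at (350,178) and the V plates at (300,280) and (315,360). The flat end is about 4 mm clear of the nearest possible pin tip. Now I lower it.

```bash
python3 -m pendant '[[[0,2,0,0,0,0,3],[0,4,0,0,0,0,3],[0,6,0,0,0,0,3],[0,7,0,0,0,0,3],[0,7.5,0,0,0,0,3],[0,7.7,0,0,0,0,3],[0,7.9,0,0,0,0,3],[0,8.0,0,0,0,0,3],[0,8.0,0,0,0,0,3],[0,8.0,0,0,0,0,3]]]'; python3 st.py
python3 -m pendant '[[[0,0.1,0,0,0,0,3],[0,0.2,0,0,0,0,3],[0,0.3,0,0,0,0,3],[0,0.3,0,0,0,0,3]]]'; python3 st.py
```

```text
time: 9.25
tool_pos: [0.4922, 0.054, 0.0461]
tool_rot: [-1.57, -0.0, -1.23]
contact_force: [-0.8, 0.5, -3.0]
opening: 0.0349
t 9.25 pos [0.4922 0.054  0.0461] rpy [-1.5701e+00 -4.0000e-04 -1.2297e+00] F [-0.75  0.54 -2.98] open 0.0349
TCP in cradle -0.0246 -0.001 Fx_c 0.76 Fy_c 0.53
time: 9.65
tool_pos: [0.4919, 0.054, 0.0425]
tool_rot: [-1.571, 0.0, -1.23]
contact_force: [0.7, -0.6, -3.7]
opening: 0.0352
t 9.65 pos [0.4919 0.054  0.0425] rpy [-1.5711  0.     -1.2298] F [ 0.74 -0.63 -3.73] open 0.0352
TCP in cradle -0.0245 -0.0006 Fx_c -0.85 Fy_c -0.49
```

```bash
python3 -m pendant '[[[0,0.1,0,0,0,0,3],[0,0.15,0,0,0,0,3],[0,0.2,0,0,0,0,3],[0,0.2,0,0,0,0,3]]]'; python3 -m pendant '[[[0,0.1,0,0,0,0,3],[0,0.1,0,0,0,0,3]]]';python3 -m pendant '[[[0,0.1,0,0,0,0,3],[0,0.1,0,0,0,0,3]]]' ; python3 st.py
```

```text
time: 10.05
tool_pos: [0.492, 0.054, 0.0406]
tool_rot: [-1.571, -0.0, -1.23]
contact_force: [0.1, -0.3, -2.6]
opening: 0.0354
time: 10.25
tool_pos: [0.492, 0.054, 0.0396]
tool_rot: [-1.571, -0.0, -1.23]
contact_force: [0.1, -0.2, -2.6]
opening: 0.0354
time: 10.45
tool_pos: [0.492, 0.054, 0.0388]
tool_rot: [-1.571, -0.0, -1.23]
contact_force: [-0.2, 0.4, -1.0]
opening: 0.0352
t 10.45 pos [0.492  0.054  0.0388] rpy [-1.5707e+00 -2.0000e-04 -1.2298e+00] F [-0.19  0.39 -1.04] open 0.0352
TCP in cradle -0.0246 -0.0007 Fx_c 0.43 Fy_c 0.05
```

```bash
python3 -m pendant '[[[0,0.05,0,0,0,0,3],[0,0.05,0,0,0,0,3]]]'; python3 -m pendant '[[[0,0.05,0,0,0,0,3],[0,0.05,0,0,0,0,3]]]'; python3 st.py
```

```text
time: 10.65
tool_pos: [0.4921, 0.054, 0.0387]
tool_rot: [-1.57, -0.0, -1.23]
contact_force: [-2.5, -0.3, 3.8]
opening: 0.0354
time: 10.85
tool_pos: [0.492, 0.054, 0.0386]
tool_rot: [-1.57, -0.0, -1.23]
contact_force: [-3.7, -1.1, 8.4]
opening: 0.0352
t 10.85 pos [0.492  0.054  0.0386] rpy [-1.5704e+00 -4.0000e-04 -1.2297e+00] F [-3.69 -1.14  8.37] open 0.0352
TCP in cradle -0.0246 -0.0008 Fx_c 0.15 Fy_c 3.86
```

```bash
python3 -m pendant '[[[0,-0.1,-0.04,0,0,0,3],[0,-0.1,-0.04,0,0,0,3],[0,-0.1,-0.04,0,0,0,5],[0,-0.1,-0.04,0,0,0,5],[0,-0.1,-0.04,0,0,0,5],[0,-0.1,-0.04,0,0,0,5],[0,-0.1,-0.04,0,0,0,5],[0,-0.1,-0.04,0,0,0,5]]]'; python3 st.py
python3 - <<'E'
from h import *
s=cam('side')
save('s4.png',cv2.resize(s['image'][250:390,260:420],(686,600)))
g=np.stack(np.meshgrid(np.arange(240,410),np.arange(230,370)),-1).reshape(-1,2); P=cloud(s,g); q=P[:,:2]-[.4831,.0769]; X=q@[-.334,.943]; Y=q@[-.943,-.334]
m=(P[:,2]>.03)&(P[:,2]<.085)&(X>.058)&(X<.1)&(abs(Y)<.04)
print('cap',np.histogram(X[m],np.arange(50,100,4)/1000)[0])
k=m&(X>.058)&(X<.071); print(np.median(X[k]),np.percentile(Y[k],[2,98]),np.percentile(P[k,2],[2,98]))
E
```

```text
time: 11.65
tool_pos: [0.4917, 0.0538, 0.0387]
tool_rot: [-1.571, -0.0, -1.23]
contact_force: [-0.6, 0.1, 0.9]
opening: 0.0498
t 11.65 pos [0.4917 0.0538 0.0387] rpy [-1.5707e+00 -1.0000e-04 -1.2298e+00] F [-0.63  0.06  0.91] open 0.0498
TCP in cradle -0.0246 -0.0004 Fx_c 0.27 Fy_c 0.58
cap [  0   0   5  69 148   6  26  57 206   2   0   0]
0.06692765771368515 [-0.02179822  0.02158595] [0.05015499 0.07716336]
```

View pics/s4.png

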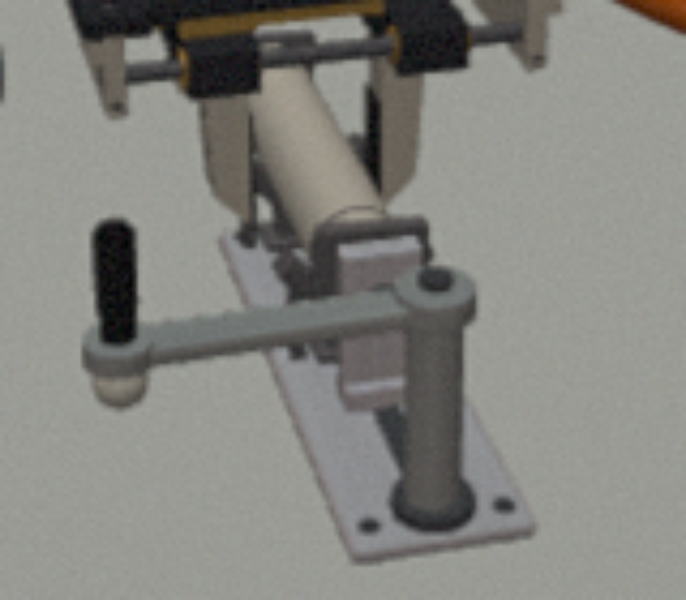

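The cartridge is seated. The cap top is at z = 0.077 m and its face at x ≈ 67 mm, close to but not touching the stop at (380,320). I'll regrasp and slide it in small steps.

```bash
python3 -m pendant '[[[0,0,0,0,0,0,3],[0,0,0,0,0,0,3],[0,0,0,0,0,0,3],[0,0,0,0,0,0,3],[0,0,0,0,0,0,3],[0,0,0,0,0,0,3],[0,0,0,0,0,0,3],[0,0,0,0,0,0,3]]]' 30; python3 st.py; python3 -m pendant '[[[-0.05,0,0,0,0,0,3],[-0.1,0,0,0,0,0,3],[-0.15,0,0,0,0,0,3],[-0.2,0,0,0,0,0,3]]]';  python3 st.py;  python3 -m pendant '[[[-0.05,0,0,0,0,0,3],[-0.1,0,0,0,0,0,3],[-0.15,0,0,0,0,0,3],[-0.2,0,0,0,0,0,3]]]';  python3 st.py
```

```text
time: 12.5
tool_pos: [0.491, 0.0537, 0.0386]
tool_rot: [-1.572, 0.0, -1.23]
contact_force: [-4.4, -1.6, 3.9]
opening: 0.0356
t 12.5 pos [0.491  0.0537 0.0386] rpy [-1.5722e+00  1.0000e-04 -1.2297e+00] F [-4.37 -1.63  3.85] open 0.0356
TCP in cradle -0.0245 0.0003 Fx_c -0.08 Fy_c 4.67
time: 12.9
tool_pos: [0.4907, 0.0548, 0.0387]
tool_rot: [-1.572, -0.001, -1.23]
contact_force: [-4.3, -7.1, 3.4]
opening: 0.035
t 12.9 pos [0.4907 0.0548 0.0387] rpy [-1.5719e+00 -1.1000e-03 -1.2295e+00] F [-4.34 -7.05  3.45] open 0.035
TCP in cradle -0.0234 0.0003 Fx_c -5.2 Fy_c 6.45
time: 13.3
tool_pos: [0.49, 0.0566, 0.0387]
tool_rot: [-1.572, -0.001, -1.23]
contact_force: [-4.1, -8.1, 2.9]
opening: 0.0348
t 13.3 pos [0.49   0.0566 0.0387] rpy [-1.5720e+00 -1.1000e-03 -1.2295e+00] F [-4.1  -8.12  2.93] open 0.0348
TCP in cradle -0.0214 0.0003 Fx_c -6.29 Fy_c 6.58
```

Side load is inflating the friction, so I'll relieve it sideways and then go on.

```bash
python3 -m pendant '[[[0,-0.02,-0.03,0,0,0,3],[0,-0.03,-0.06,0,0,0,3],[0,-0.03,-0.06,0,0,0,3]]]';  python3 st.py;  python3 -m pendant '[[[-0.05,0,0,0,0,0,3],[-0.1,0,0,0,0,0,3],[-0.1,0,0,0,0,0,3]]]';  python3 st.py
```

```text
time: 13.6
tool_pos: [0.4898, 0.0573, 0.0388]
tool_rot: [-1.571, -0.0, -1.23]
contact_force: [-2.1, -3.1, -2.0]
opening: 0.0352
t 13.6 pos [0.4898 0.0573 0.0388] rpy [-1.5708e+00 -1.0000e-04 -1.2299e+00] F [-2.09 -3.13 -1.95] open 0.0352
TCP in cradle -0.0207 0.0003 Fx_c -2.25 Fy_c 3.02
time: 13.9
tool_pos: [0.4894, 0.0585, 0.0389]
tool_rot: [-1.571, 0.0, -1.23]
contact_force: [-1.3, -2.2, -2.8]
opening: 0.0353
t 13.9 pos [0.4894 0.0585 0.0389] rpy [-1.5707  0.     -1.2297] F [-1.31 -2.25 -2.82] open 0.0353
TCP in cradle -0.0194 0.0002 Fx_c -1.68 Fy_c 1.99
```

```bash
python3 -m pendant '[[[-0.05,0.02,0,0,0,0,3],[-0.1,0.02,0,0,0,0,3],[-0.1,0.02,0,0,0,0,3]]]';  python3 st.py;  python3 -m pendant '[[[-0.05,0,0,0,0,0,3],[-0.1,0,0,0,0,0,3],[-0.1,0,0,0,0,0,3]]]';  python3 st.py
```

```text
time: 14.2
tool_pos: [0.4892, 0.059, 0.0389]
tool_rot: [-1.571, -0.001, -1.23]
contact_force: [-0.5, -4.7, -2.2]
opening: 0.035
t 14.2 pos [0.4892 0.059  0.0389] rpy [-1.5706e+00 -7.0000e-04 -1.2296e+00] F [-0.55 -4.65 -2.22] open 0.035
TCP in cradle -0.0189 0.0002 Fx_c -4.2 Fy_c 2.07
time: 14.5
tool_pos: [0.4893, 0.0591, 0.039]
tool_rot: [-1.57, -0.002, -1.229]
contact_force: [-0.7, -9.5, -1.6]
opening: 0.0353
t 14.5 pos [0.4893 0.0591 0.039 ] rpy [-1.5703 -0.0021 -1.2293] F [-0.66 -9.52 -1.56] open 0.0353
TCP in cradle -0.0188 0.0001 Fx_c -8.76 Fy_c 3.8
```

```bash
python3 -m pendant '[[[-0.05,0,0,0,0,0,3],[-0.05,0,0,0,0,0,3]]]';  python3 st.py;  python3 -m pendant '[[[-0.05,0,0,0,0,0,3],[-0.05,0,0,0,0,0,3]]]';  python3 st.py
```

```text
time: 14.7
tool_pos: [0.4893, 0.0592, 0.039]
tool_rot: [-1.57, -0.003, -1.229]
contact_force: [1.0, -12.1, -1.8]
opening: 0.0352
t 14.7 pos [0.4893 0.0592 0.039 ] rpy [-1.5702 -0.0028 -1.2291] F [  0.96 -12.07  -1.77] open 0.0352
TCP in cradle -0.0188 0.0 Fx_c -11.7 Fy_c 3.12
time: 14.9
tool_pos: [0.4894, 0.0592, 0.039]
tool_rot: [-1.57, -0.003, -1.229]
contact_force: [0.4, -14.5, -2.5]
opening: 0.0348
t 14.9 pos [0.4894 0.0592 0.039 ] rpy [-1.5701 -0.0035 -1.229 ] F [  0.43 -14.49  -2.49] open 0.0348
TCP in cradle -0.0188 0.0 Fx_c -13.81 Fy_c 4.43
```

The arm met a rigid wall at 13.8 N with about 2 N sliding friction, so roughly 11–12 N is on the stop. I'll hold there and check.

```bash
python3 -m pendant '[[[0,0,0,0,0,0,3],[0,0,0,0,0,0,3],[0,0,0,0,0,0,3]]]';  python3 st.py;  python3 -m pendant '[[[0,0,0,0,0,0,3],[0,0,0,0,0,0,3],[0,0,0,0,0,0,3]]]';  python3 st.py
python3 - <<'E'
from h import *
s=cam('side')
save('s5.png',cv2.resize(s['image'][290:350,310:390],(800,600),interpolation=cv2.INTER_CUBIC))
E
```

```text
time: 15.2
tool_pos: [0.4894, 0.0592, 0.039]
tool_rot: [-1.57, -0.003, -1.229]
contact_force: [0.8, -14.3, -2.0]
opening: 0.0354
t 15.2 pos [0.4894 0.0592 0.039 ] rpy [-1.57   -0.0034 -1.2291] F [  0.75 -14.31  -2.03] open 0.0354
TCP in cradle -0.0188 -0.0 Fx_c -13.74 Fy_c 4.07
time: 15.5
tool_pos: [0.4894, 0.0592, 0.039]
tool_rot: [-1.57, -0.003, -1.229]
contact_force: [0.6, -14.1, -2.0]
opening: 0.0353
t 15.5 pos [0.4894 0.0592 0.039 ] rpy [-1.57   -0.0034 -1.2291] F [  0.59 -14.15  -2.02] open 0.0353
TCP in cradle -0.0188 0.0 Fx_c -13.54 Fy_c 4.16
```

View pics/s5.png

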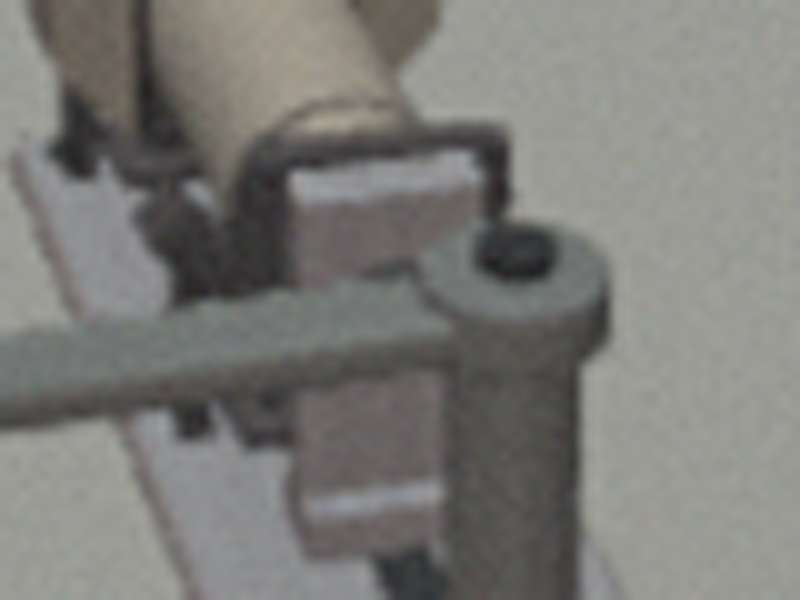

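The cap at (390,140) sits tight against the stop plate at (385,190), with no gap and no visible pin. Now release and lift.

```bash
python3 -m pendant '[[[0,0,0,0,0,0,6],[0,0,0,0,0,0,6],[0,0,0,0,0,0,6],[0,0,0,0,0,0,6],[0,0,0,0,0,0,6],[0,0,0,0,0,0,6],[0,-1,0,0,0,0,6],[0,-4,0,0,0,0,6],[0,-8,0,0,0,0,6],[0,-12,0,0,0,0,6],[0,-15,0,0,0,0,6],[0,-15,0,0,0,0,6],[0,-15,0,0,0,0,6]]]'; python3 st.py
python3 - <<'E'
from h import *
s=cam('side')
g=np.stack(np.meshgrid(np.arange(240,410),np.arange(230,370)),-1).reshape(-1,2); P=cloud(s,g); q=P[:,:2]-[.4831,.0769]; X=q@[-.334,.943]; Y=q@[-.943,-.334]
m=(P[:,2]>.03)&(P[:,2]<.085)&(X>.058)&(X<.1)&(abs(Y)<.04)
print('cap',np.histogram(X[m],np.arange(50,100,4)/1000)[0])
k=m&(abs(Y)>.017)&(X<.08); print(np.median(X[k]),np.percentile(Y[k],[2,98]),np.percentile(P[k,2],[2,98]))
for c in(s,):
  g=np.stack(np.meshgrid(np.arange(260,400),np.arange(280,350)),-1).reshape(-1,2); P=cloud(c,g)
  Q=P[(P[:,2]>.11)&(P[:,2]<.15)&(P[:,1]>.2)]; print('knob',len(Q),np.median(Q,0),Q[:,2].max())
E
```

```text
time: 16.85
tool_pos: [0.4884, 0.0613, 0.1897]
tool_rot: [-1.569, -0.001, -1.23]
contact_force: [0.4, -0.3, -1.5]
opening: 0.0599
t 16.85 pos [0.4884 0.0613 0.1897] rpy [-1.5691e+00 -7.0000e-04 -1.2297e+00] F [ 0.37 -0.26 -1.49] open 0.0599
TCP in cradle -0.0165 0.0002 Fx_c -0.37 Fy_c -0.27
cap [  0   0   6   2  32 117  48  65 200   2   0   0]
0.07224115382090601 [-0.02169634  0.02193225] [0.05182902 0.07682715]
knob 203 [0.53130208 0.25791848 0.12568689] 0.13613529319900497
```

```bash
python3 st.py .532 .2525 .19 20
```

```text
t 16.9 pos [0.4879 0.0612 0.1886] rpy [-1.5713e+00  1.0000e-04 -1.2298e+00] F [-0.23  0.82 -0.2 ] open 0.0601
TCP in cradle -0.0164 0.0007 Fx_c 0.85 Fy_c -0.06
shift cm [-16.55  -0.15  10.56]
ry -1.579
```

```bash
python3 -m pendant '[[[-3,0,2,0,-0.14,0,6],[-6,0,4,0,-0.28,0,6],[-9,0,6,0,-0.42,0,6],[-12,0,8,0,-0.56,0,6],[-14.5,0,9.5,0,-0.7,0,6],[-16.5,-0.1,10.5,0,-0.84,0,6],[-16.6,-0.1,10.6,0,-0.98,0,6],[-16.6,-0.1,10.6,0,-1.12,0,6],[-16.6,-0.1,10.6,0,-1.26,0,6],[-16.6,-0.1,10.6,0,-1.4,0,6],[-16.6,-0.1,10.6,0,-1.54,0,6],[-16.6,-0.1,10.6,0,-1.58,0,6],[-16.6,-0.1,10.6,0,-1.58,0,6],[-16.6,-0.1,10.6,0,-1.58,0,6]]]'; python3 st.py .532 .2525 .11 20
python3 - <<'E'
from h import *
s=cam('side')
save('s6.png',cv2.resize(s['image'][210:360,230:430],(800,600)))
E
```

```text
time: 18.3
tool_pos: [0.5323, 0.2529, 0.1886]
tool_rot: [-1.571, 0.002, 0.349]
contact_force: [-0.0, -0.4, 0.0]
opening: 0.0599
t 18.3 pos [0.5323 0.2529 0.1886] rpy [-1.5708  0.0023  0.3488] F [-0.02 -0.44  0.04] open 0.0599
TCP in cradle 0.1496 -0.1051 Fx_c -0.41 Fy_c 0.17
shift cm [-0.02  7.86 -0.03]
ry -0.0
```

View pics/s6.png

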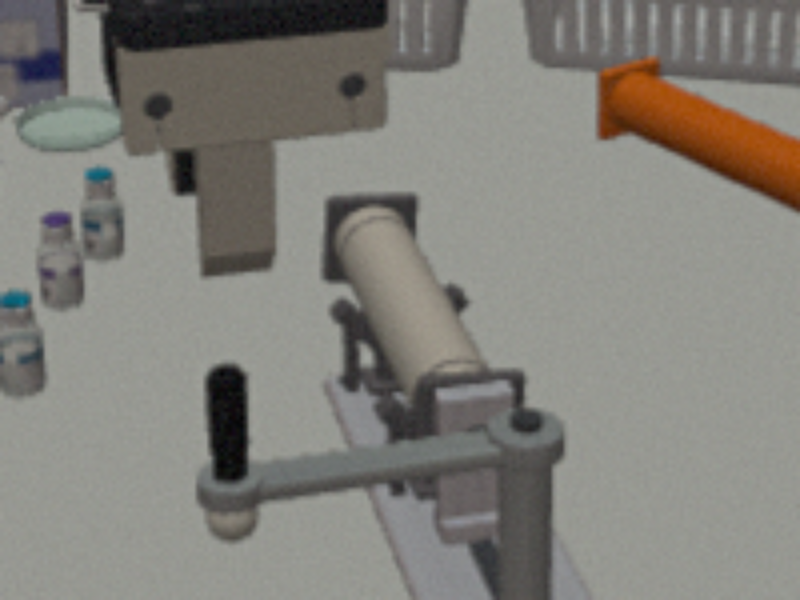

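The cartridge lies flush in the V's with the cap at (470,380). The finger at (237,265) is directly above the knob at (228,420), so I descend and grip it.

```bash
python3 -m pendant '[[[0,3,0,0,0,0,6],[0,5.5,0,0,0,0,6],[0,7,0,0,0,0,6],[0,7.8,0,0,0,0,6],[0,7.8,0,0,0,0,6],[0,7.8,0,0,0,0,1],[0,7.8,0,0,0,0,1],[0,7.8,0,0,0,0,1],[0,7.8,0,0,0,0,1],[0,7.8,0,0,0,0,1],[0,7.8,0,0,0,0,1],[0,7.8,0,0,0,0,1],[0,7.8,0,0,0,0,1],[0,7.8,0,0,0,0,1],[0,7.8,0,0,0,0,1],[0,7.8,0,0,0,0,1]]]' 10; python3 st.py
```

```text
time: 19.95
tool_pos: [0.5328, 0.2531, 0.1119]
tool_rot: [-1.571, -0.0, 0.35]
contact_force: [-0.6, -0.3, 1.5]
opening: 0.0136
t 19.95 pos [0.5328 0.2531 0.1119] rpy [-1.5709e+00 -1.0000e-04  3.5020e-01] F [-0.56 -0.26  1.46] open 0.0136
TCP in cradle 0.1495 -0.1057 Fx_c -0.06 Fy_c 0.62
```

```bash
python3 -m pendant '[[[-0.09,0,-1.37,0,0.13,0,1],[-0.36,0,-2.73,0,0.26,0,1],[-0.8,0,-4.03,0,0.39,0,1],[-1.4,0,-5.27,0,0.52,0,1],[-2.16,0,-6.41,0,0.65,0,1],[-2.16,0,-6.41,0,0.65,0,1]]]'; python3 st.py;  python3 -m pendant '[[[-0.88,0,-1.08,0,0.13,0,1],[-0.88,0,-1.08,0,0.13,0,1]]]'; python3 st.py
```

```text
time: 20.55
tool_pos: [0.535, 0.1841, 0.1119]
tool_rot: [-1.571, -0.001, -0.302]
contact_force: [3.5, -3.0, -1.7]
opening: 0.0138
t 20.55 pos [0.535  0.1841 0.1119] rpy [-1.5711e+00 -1.4000e-03 -3.0240e-01] F [ 3.53 -3.   -1.65] open 0.0138
TCP in cradle 0.0837 -0.0848 Fx_c -4.0 Fy_c -2.33
time: 20.75
tool_pos: [0.5259, 0.1768, 0.1128]
tool_rot: [-1.569, -0.007, -0.43]
contact_force: [10.3, -4.2, -3.0]
opening: 0.0138
t 20.75 pos [0.5259 0.1768 0.1128] rpy [-1.5685 -0.0074 -0.4297] F [10.27 -4.21 -2.98] open 0.0138
TCP in cradle 0.0799 -0.0737 Fx_c -7.4 Fy_c -8.28
```

I wrote that last step in the wrong frame: rows are in the tool's current axes. Correcting it now.

```bash
python3 -m pendant '[[[0.4,0,-0.1,0,0,0,1],[0.82,0,-0.18,0,0,0,1],[0.82,0,-0.18,0,0,0,1]]]'; python3 st.py;  python3 -m pendant '[[[-0.09,0,-1.37,0,0.13,0,1],[-0.36,0,-2.73,0,0.26,0,1],[-0.36,0,-2.73,0,0.26,0,1]]]'; python3 st.py
```

```text
time: 21.05
tool_pos: [0.527, 0.1741, 0.1118]
tool_rot: [-1.572, 0.006, -0.426]
contact_force: [-8.7, 2.9, 7.7]
opening: 0.0134
t 21.05 pos [0.527  0.1741 0.1118] rpy [-1.572   0.0061 -0.4262] F [-8.7   2.87  7.68] open 0.0134
TCP in cradle 0.077 -0.0739 Fx_c 5.61 Fy_c 7.24
time: 21.35
tool_pos: [0.5123, 0.1502, 0.1119]
tool_rot: [-1.573, 0.005, -0.69]
contact_force: [-7.1, 3.8, 5.5]
opening: 0.0132
t 21.35 pos [0.5123 0.1502 0.1119] rpy [-1.5727  0.0046 -0.6904] F [-7.1   3.83  5.5 ] open 0.0132
TCP in cradle 0.0594 -0.052 Fx_c 5.98 Fy_c 5.42
```

```bash
python3 -m pendant '[[[-0.39,0,-1.37,0,0.13,0,1],[-0.66,0,-2.73,0,0.26,0,1],[-0.87,0,-3.43,0,0.33,0,1],[-0.87,0,-3.43,0,0.33,0,1]]]'; python3 st.py
```

```text
time: 21.75
tool_pos: [0.4864, 0.128, 0.112]
tool_rot: [-1.571, -0.001, -1.018]
contact_force: [1.5, -3.9, -0.8]
opening: 0.0138
t 21.75 pos [0.4864 0.128  0.112 ] rpy [-1.5710e+00 -9.0000e-04 -1.0177e+00] F [ 1.52 -3.86 -0.79] open 0.0138
TCP in cradle 0.0471 -0.0202 Fx_c -4.15 Fy_c -0.14
```

```bash
python3 -m pendant '[[[-0.01,0,-0.4,0,0.04,0,1],[-0.03,0,-0.85,0,0.08,0,1],[-0.08,0,-1.27,0,0.12,0,1],[-0.14,0,-1.69,0,0.16,0,1],[-0.14,0,-1.69,0,0.16,0,1]]]'; python3 st.py; python3 -m pendant '[[[0,0,-0.25,0,0.025,0,1],[-0.01,0,-0.5,0,0.05,0,1],[-0.01,0,-0.5,0,0.05,0,1],[-0.01,0,-0.5,0,0.05,0,1]]]'; python3 st.py
```

```text
time: 22.25
tool_pos: [0.472, 0.1208, 0.112]
tool_rot: [-1.57, -0.001, -1.176]
contact_force: [2.5, -3.6, 0.8]
opening: 0.0137
t 22.25 pos [0.472  0.1208 0.112 ] rpy [-1.5701e+00 -1.0000e-03 -1.1762e+00] F [ 2.53 -3.58  0.76] open 0.0137
TCP in cradle 0.0451 -0.0041 Fx_c -4.22 Fy_c -1.19
time: 22.65
tool_pos: [0.4675, 0.1191, 0.112]
tool_rot: [-1.57, -0.001, -1.227]
contact_force: [4.2, -4.4, 0.3]
opening: 0.0137
t 22.65 pos [0.4675 0.1191 0.112 ] rpy [-1.5696e+00 -8.0000e-04 -1.2266e+00] F [ 4.15 -4.38  0.26] open 0.0137
TCP in cradle 0.045 0.0006 Fx_c -5.52 Fy_c -2.45
```

```bash
python3 -m pendant '[[[0,0,-0.2,0,0,0,1],[0,0,-0.2,0,0,0,1]]]'; python3 st.py; python3 -m pendant '[[[0,0,-0.2,0,0,0,1],[0,0,-0.2,0,0,0,1],[0,0,-0.2,0,0,0,1]]]'; python3 st.py
```

```text
time: 22.85
tool_pos: [0.4674, 0.119, 0.1121]
tool_rot: [-1.565, -0.001, -1.227]
contact_force: [10.1, -1.1, -5.7]
opening: 0.0135
t 22.85 pos [0.4674 0.119  0.1121] rpy [-1.5652e+00 -1.0000e-03 -1.2269e+00] F [10.12 -1.12 -5.68] open 0.0135
TCP in cradle 0.0449 0.0007 Fx_c -4.43 Fy_c -9.17
time: 23.15
tool_pos: [0.4674, 0.1189, 0.1122]
tool_rot: [-1.561, -0.001, -1.227]
contact_force: [14.9, 2.1, -10.1]
opening: 0.0137
t 23.15 pos [0.4674 0.1189 0.1122] rpy [-1.5614e+00 -1.2000e-03 -1.2270e+00] F [ 14.91   2.05 -10.15] open 0.0137
TCP in cradle 0.0449 0.0008 Fx_c -3.05 Fy_c -14.74
```

Hard stop reached: the tool doesn't move as force rises. I back off the push, open, lift clear and look.

```bash
python3 -m pendant '[[[0,0,0.35,0,0,0,1],[0,0,0.35,0,0,0,1],[0,0,0.35,0,0,0,4],[0,0,0.35,0,0,0,4],[0,0,0.35,0,0,0,4],[0,0,0.35,0,0,0,4],[0,0,0.35,0,0,0,4],[0,-2,0.35,0,0,0,4],[0,-5,0.35,0,0,0,4],[0,-9,0.35,0,0,0,4],[0,-13,0.35,0,0,0,4],[0,-15,0.35,0,0,0,4],[0,-15,0.35,0,0,0,4]]]'; python3 st.py
python3 - <<'E'
from h import *
s=cam('side')
save('s7.png',cv2.resize(s['image'][240:380,240:420],(770,600),interpolation=cv2.INTER_CUBIC))
g=np.stack(np.meshgrid(np.arange(240,420),np.arange(220,370)),-1).reshape(-1,2); P=cloud(s,g); q=P[:,:2]-[.4831,.0769]; X=q@[-.334,.943]; Y=q@[-.943,-.334]
m=(P[:,2]>.03)&(P[:,2]<.08)&(X>.062)&(X<.078)&(abs(Y)>.016)&(abs(Y)<.04); print('cap',m.sum(),np.median(X[m]),np.percentile(Y[m],[2,98]),np.percentile(P[m,2],98))
k=(P[:,2]>.107)&(P[:,2]<.142)&(X>.0)&(X<.1)&(abs(Y)<.05); print('knob',k.sum(),np.median(X[k]),np.median(Y[k]),P[k,2].max())
E
```

```text
time: 24.45
tool_pos: [0.4675, 0.1191, 0.2649]
tool_rot: [-1.564, -0.002, -1.23]
contact_force: [-0.2, -0.5, -0.1]
opening: 0.0401
t 24.45 pos [0.4675 0.1191 0.2649] rpy [-1.5644 -0.0016 -1.2296] F [-0.15 -0.48 -0.09] open 0.0401
TCP in cradle 0.045 0.0006 Fx_c -0.4 Fy_c 0.3
cap 115 0.07225645564336923 [-0.02249561  0.02159242] 0.07629447868298228
knob 150 0.046475658329110214 -0.0012288667283030972 0.13612076539360146
```

View pics/s7.png

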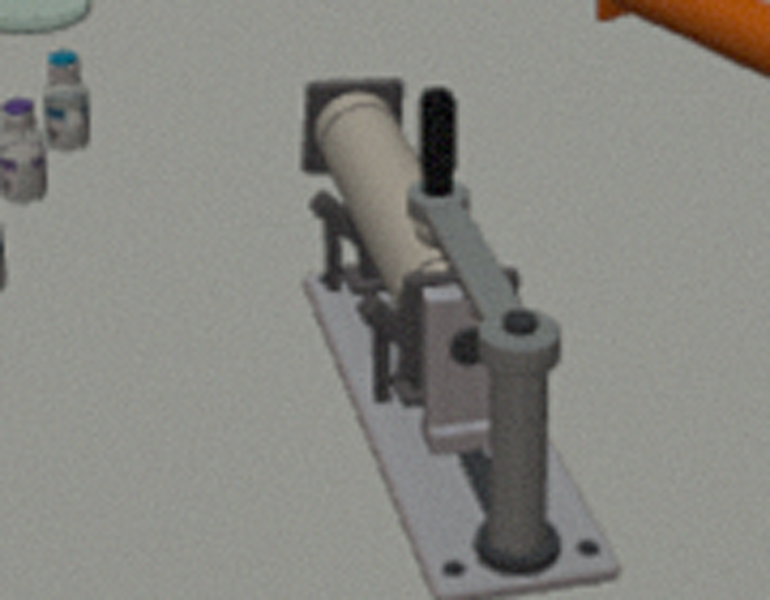

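The arm lies along the barrel with the pad on it. The knob is at (437,140), the cap is still against the stop, and the dark stub at (468,345) looks like the pin's rear end pushed through. The vials are standing and the gripper is clear, so I hand in.

```bash
python3 -c "
from cell import robot; print(robot.hand_in())"
```

```text
the job is handed in; nothing more can be done
None
```

The cartridge is loaded in the V-cradle, pressed against the stop and clamped, and the job was handed in at about 24.5 s of the 69 s allowed. No verdict is reported.

- **Placing:** I lowered the white cartridge into the V's with its nozzle away from the stop, at no more than about 8 N downward. The flat end then moved 5.8 mm until it met a rigid wall. The full pin stroke is 6 mm, so the pin was only just touched, if at all, when the cartridge was placed. Its travel was inferred, not measured.
- **Pressing:** I held a push of 13.5–13.8 N at the wrist for about 0.8 s. Sliding friction was about 2 N, so roughly 11–12 N was on the stop.
- **Clamping:** I swung the arm until the tool stopped moving while the force rose to 15 N, then released and lifted clear.

**Last checks:**
- The cap face was in the same place before and after clamping (72.2 mm), within 0.5 mm of centre and at seated height.
- The knob was within about 1.2 mm of home.
- The two vials in the last picture were standing, with the third only at its edge; the hand never went near them.
- The wrist force was about zero.

**What went wrong or disagreed:**
- My first grasp closed too late and lifted nothing; the cartridge did not move.
- One clamp row was written in the wrong axes. It gave about 11 N sideways and was corrected at once.
- The two cameras disagreed by 3–5 mm along the cradle. My camera estimate put the stop face near 72–73 mm, while the description says at least 76 mm.
- Pad lift was judged by sight only.

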